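# Lock the demonstration calculator under its display bar

### The arm

A 6-joint arm with a two-finger parallel gripper is mounted at the origin on the work surface. World frame = base frame: x ahead of the robot, y to its left, z up, the work surface at z = 0. Lengths are in m, angles in rad, forces in N, time in s.
With the tool pointing down it reaches from about 0.35 to 0.775 m from the base axis. Payload 5.5 kg.
Tool frame: the origin (TCP) lies on the centre line of the jaws, within the pads' length; the fingertips stand 11 mm ahead of it and the grasp point (between the pads) lies 8 mm behind it; z points along the fingers, y is the line along which they close (so a half turn about z gives the same grasp; the last joint's range is limited). The gripper opens to 85 mm and grips with 20 to 120 N. Pads are 22 mm wide; open, the fingers measure 114 mm over their backs; the gripper's body (76 mm by 85 mm) begins 54 mm behind the grasp point. The pads swing forward as they close: fully open they stand 13 mm farther back than shut.
Start: joints at [1.048, 0.313, 0.046, 1.304, 0, 1.431], TCP at [0.215, 0.533, 0.242] pointing down, gripper open.
Joint ranges: [-2.76, 2.76], [-0.86, 1.69], [-1.03, 1.26], [-2.2, 2.34], [-1.47, 1.5], [-3.14, 3.14]. Speed limits (rad/s): [2.57, 2.57, 3.14, 3.14, 3.14, 3.14].

### API

Orientations are given as a unit quaternion [w, x, y, z].
In Python, from workcell import get_state, eyes, env gives the robot as it stands.
- The arm moves only by the shell command python3 -m inch 'ROWS' [OPENING] [FORCE]. ROWS is JSON, one flat list of numbers, 4 for each row, row after row: the shift along the tool's x, y, z in cm, then the turn about the tool's z in rad. A call has exactly 5 rows; each row shifts and turns the commanded pose from where the row before left it, along the tool's axes as they then stand; what a row does not reach is not made up. A row lasts 1/12 s, in which the tool goes at most 41.7 mm and 7.16 degrees, less where a joint would pass 70% of its speed; a pose out of reach is approached as far as the arm can. A call is refused whole if a number of a shift passes 4.17 or a number of a turn 0.125, either way. A call with a gripper value outside its range is refused whole. OPENING is the opening, from -1 (shut) to 1 (fully open), set as the call begins (- or left out, the last holds). The fingers move at their own pace and stop on an object; FORCE is the grip in N (left out, the last holds). Time passes only in rows, so rows that do not move let the fingers close, or fill a call up. It gives the time, the measured TCP pose, the force, the opening and the grip force at its end, in the units of the state.
- get_state(): the state, without advancing time (a new reading comes with each control period).
- eyes.read_camera(name): name is "scene" or "top" or "wrist"; returns the picture (420x560x3 uint8, red, green, blue); there is no depth.
- eyes.camera_info(name): a dict with "fovy" (degrees; the focal length in pixels is half the picture's height over the tangent of half this angle, whatever the lens; pixels are square), "cx", "cy" (the principal point, pixels), "xyz" and "orientation" of the camera in the world. Camera axes: x right, y down, z forward; pixel columns grow to the right and rows downward; lengths in m; the calibration is good to about 2 mm. A picture is of the moment at which its call begins: read the wrist's pose just before it. camera_info takes no time and is no camera call; for the wrist camera it gives the pose at the moment of the call.
- env.hand_in(): hands the job in; it is judged then, once.
The state is a dict: "clock": time; "joint_pos": joint angles; "qvel": joint speeds; "tau": joint torques, N m; "tcp_pos": TCP position; "orientation": TCP orientation; "wrist_force": force on the tool from outside, world axes, zero at the start; "ft_torque": the same for the moment, N m; "finger_gap": finger opening in m; "grip_force": force on a finger pad.
Only numpy, scipy, OpenCV 4.12 (cv2) and the standard library are available. Lean on these libraries where they do the work, as an engineer would, in place of code of your own. Each camera call takes 0.05 s, during which the arm holds its last target. There are 200 camera calls.

### The job

Swing the steel bar of the display stand across the demonstration calculator until the hole in the bar lies over the slot in the catch. Then put the thumbscrew through both, feeling gently for the slot and never forcing the screw, until its collar sits flush on the bar, give it a quarter turn so that its cross-pin locks under the catch, and let go. Leave the calculator and the other goods on the counter where they are.

Things in the scene. Friction and masses are not known exactly. Their poses are not given: they have to be found in the camera images.
- stand: Display stand fixed to the counter: dark steel base plate 130 x 240 x 4 mm, long side along its y; its x points away from the robot at yaw 0. Origin on the counter, 5 mm to the +y side of the plate's middle. The pivot post of the bar stands at x 0, y -90 mm; the catch (see point catch_top) at y +50 mm.
- catch_top (a point): Fixed point of the stand at x 0, y 50, z 44 mm: the catch's top height. Catch: dark steel bridge, 90 mm (x) by 36 mm (y), top plate 6 mm thick, hollow below. Its square-edged slot, 8.5 mm wide (x), 21 mm long (y), lies at this y, but the catch was adjusted by hand and clamped, so the slot's x is anywhere within 18 mm of this point: not measured, find it by feel
- bar (a joint): Angle of the bar about its vertical pivot (rad), -0.35 to 1.2. 0: the bar lies along the stand's +y, its hole over catch_top; positive: free end swung to the stand's -x (towards the robot). It stays where it is left; pivot friction 0.06 N m. The hole is over the slot at minus (slot x / 140 mm), somewhere from -0.13 to 0.13
- bar_hole (a point): Centre of the round 18 mm hole in the bar, at the bar's top face, 140 mm from the pivot. The bar is bright steel, 34 mm wide, 6 mm thick, its underside 45 mm and its top 51 mm above the counter (1 mm above the catch)
- bar_knob (a point): Black upright round knob on the free end of the bar, 12 mm in diameter, 215 mm from the pivot; its shank begins on the bar at 51 mm and it ends 79 mm above the counter. This point lies on its axis 69 mm above the counter
- screw: Brass thumbscrew, about 70 g, upright in the hole of a black rubber block. Origin: centre of the underside of its round collar (28 mm diameter, z 0 to 4 mm), z up. Above: a flat wing to pinch, 28 mm along x, 9 mm along y, z 4 to 30 mm. Below: shank 16 mm in diameter to z -3 mm, tapering to 9 mm at z -7 mm, then a 5.5 mm neck. Origin is 51 mm above the counter when fully home on the bar
- screw_pin (a point): Middle of the steel cross-pin at the screw's foot, 19 mm below its origin: a round pin along the screw's x (as the wing), 16 mm long, 6 mm in diameter, ends round. It passes the slot only when it lies along the slot (the stand's y); turned a quarter either way below the plate it is locked. While it rests on the catch's top the screw's origin is 66 mm above the counter
- block: Black rubber block, 44 x 44 x 32 mm, fixed to the counter, with a 19 mm hole 28 mm deep in its top in which the screw stands with its collar on the block; origin under its centre
- calculator: Tan desktop calculator, 142 x 78 x 27 mm, loose on the stand between pivot and catch; origin under its centre. The bar passes 14 mm above it
- tester: Chrome coin-cell tester, 75 x 55 x 38 mm, loose on the counter; leave alone
- cells: Stack of coin cells, 24 mm diameter, 18 mm high, loose on the counter; leave alone
- keypad: Spare black rubber keypad, 85 x 62 x 8 mm, loose on the counter; leave alone
- cube: Smoked acrylic display cube, 70 mm, loose on the counter; leave alone
Not all that is in view belongs to the job. Several things have the shape of the screw; the one meant has the colours described above.

How it is judged:
On the way, in this order (a step that is already met when the one before it is completed fails the run):
1. the bar is swung over the catch (within 0.18 rad of the middle) (value of joint bar between -0.18 and 0.18 rad), for 0.2 s.
2. the thumbscrew is down through the bar and the slot, collar within 2 mm of the bar (all of step 1 and horizontal distance between screw and bar_hole below 0.003 m and z of screw in the frame of bar_hole below 0.002 m and angle between screw's own z axis and vertical below 0.1 rad), for 0.2 s.
At the end, for the whole second after the job is handed in: The bar is over the catch (within 0.18 rad of 0); the thumbscrew stands upright through hole and slot, within 3 mm of the hole's axis, its collar within 2 mm of the bar's top, its wing turned at least 1.0 rad (57 degrees) from the slot's direction; it is released and at rest (all of step 2 and z of screw in the frame of bar_hole above -0.003 m and angle between the x axis of screw and the y axis of stand, either way round above 1 rad and linear speed of screw below 0.02 m/s); the robot touches nothing.
It fails at once if the thumbscrew is forced: more than 35 N between it and the stand, bar or catch (contact force between screw and stand above 35 N).
It fails at once if the calculator is shifted by more than 15 mm (distance of calculator from where it was at the start of the episode above 0.015 m).
It fails at once if other goods on the counter are shifted by more than 30 mm (distance of any of tester, cells, keypad, cube from where it was at the start of the episode above 0.03 m).
It also fails if it takes over 72 s, if anything falls off the work surface, if the arm or the gripper's body presses on something with over 40 N, if the wrist force passes 120 N, or if a joint passes its speed limit or range.

## Working session

There is one attempt and no reset: what is moved stays moved. The work goes in short steps, Python scripts to look and compute and a shell command to move; the robot and the scene stay as the last step left them, time stands still between calls to the robot, and variables do not carry over. Pictures are saved under pics/ and viewed, at most 10 in all, crops included, and the job is handed in when it is done.

```bash
ls; mkdir -p pics
python3 - <<'E'
from workcell import get_state, eyes, env
import cv2
for n in ("scene","top"):
    i=eyes.read_camera(n); cv2.imwrite(f"pics/{n}0.png",i[:,:,::-1]); print(n,eyes.camera_info(n))
print(eyes.camera_info("wrist")); print(get_state())
E
```

```text
pics
scene {'fovy': 47.042027163826816, 'cx': 278.20520180416, 'cy': 213.2764033005264, 'xyz': array([1.02467608, 0.54542144, 0.73977478]), 'orientation': array([-0.1481492 ,  0.35082487,  0.84524126, -0.37488789])}
top {'fovy': 45.51753351826097, 'cx': 277.7983457499205, 'cy': 210.29082734565273, 'xyz': array([0.46977704, 0.0077086 , 1.1483359 ]), 'orientation': array([-0.02911931,  0.71527775, -0.69766627,  0.02813516])}
{'fovy': 60.33390699403475, 'cx': 273.1066769394232, 'cy': 213.65619532393427, 'xyz': array([0.13999984, 0.56276813, 0.37307798]), 'orientation': array([0.13217572, 0.81844002, 0.55223927, 0.08784818])}
{'clock': 0.1, 'joint_pos': array([ 1.04840573e+00,  3.13956427e-01,  4.50858287e-02,  1.30360750e+00,
       -2.31028087e-05,  1.43118524e+00]), 'qvel': array([-0.00134871, -0.00300803,  0.00240597, -0.00049326, -0.00028489,
        0.00058794]), 'tau': array([ 1.82124579e-03, -4.81724381e+01,  2.99244976e+01,  1.27611944e-02,
       -2.29345815e-04,  2.18484371e-05]), 'tcp_pos': array([0.21455987, 0.53298994, 0.24147756]), 'orientation': array([-2.62354094e-04,  1.90223378e-01,  9.81740474e-01, -7.98992307e-04]), 'wrist_force': array([-0.57803286,  0.71319359,  0.29670388]), 'ft_torque': array([-0.00033998,  0.01199698,  0.0148705 ]), 'grip_force': 0.0, 'finger_gap': 0.08538968797078626}
```

View pics/top0.png

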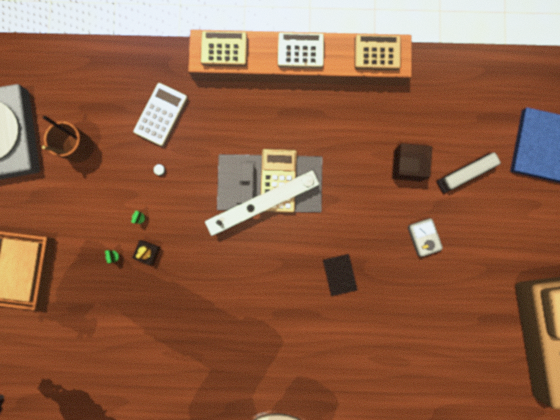

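View pics/scene0.png

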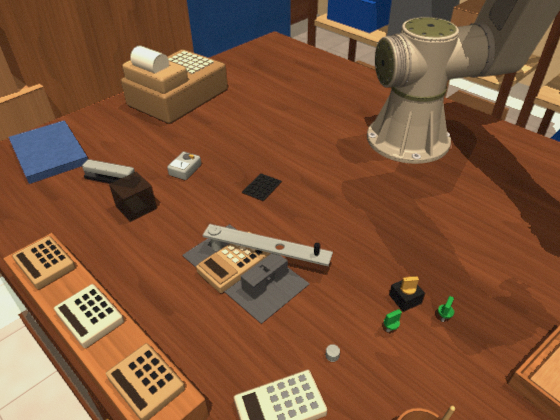

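The top view shows the stand plate spanning about (218,156)–(322,212). The bar's pivot is near (311,181), its hole at (250,208) and its knob at (219,223). The brass screw is in its block at (146,252), and the two green ones are decoys.

```bash
cat > h.py <<'E'
from workcell import get_state, eyes, env
import numpy as np, cv2
from scipy.spatial.transform import Rotation as R
def rot(q): return R.from_quat([q[1],q[2],q[3],q[0]])
def K(i): f=210/np.tan(np.radians(i["fovy"])/2); return f,i["cx"],i["cy"]
def px2w(i,u,v,z):
    f,cx,cy=K(i); d=rot(i["orientation"]).apply([(u-cx)/f,(v-cy)/f,1]); c=np.array(i["xyz"])
    return c+d*(z-c[2])/d[2]
def w2px(i,p):
    f,cx,cy=K(i); q=rot(i["orientation"]).inv().apply(np.array(p)-i["xyz"]); return q[:2]/q[2]*f+[cx,cy]
def tool(p):  # world shift -> tool axes cm
    s=get_state(); return np.round(100*rot(s["orientation"]).inv().apply(np.array(p)-s["tcp_pos"]),2)
E
python3 - <<'E'
from h import *
a=cv2.imread("pics/top0.png")
cv2.imwrite("pics/c1.png",cv2.resize(a[140:275,125:330],None,fx=3.9,fy=3.9,interpolation=cv2.INTER_CUBIC))
b=cv2.imread("pics/scene0.png")
i=eyes.camera_info("top");j=eyes.camera_info("scene")
for n,u,v,z in [("c1",218,156,.004),("c2",322,156,.004),("c3",322,212,.004),("c4",218,212,.004),("piv",311,181,.055),("hole",250,208,.051),("knob",219,223,.079),("block",146,252,.032)]:
    p=px2w(i,u,v,z); print(n,p.round(4),"in scene",w2px(j,p).round(1))
E
```

```text
c1 [0.6852 0.1519 0.004 ] in scene [263.5 319.2]
c2 [ 0.6912 -0.0886  0.004 ] in scene [181.9 252.8]
c3 [ 0.5612 -0.091   0.004 ] in scene [228.8 221.6]
c4 [0.5553 0.1474 0.004 ] in scene [309.9 278.6]
piv [ 0.625  -0.0611  0.055 ] in scene [212.5 225.8]
hole [0.5624 0.0716 0.051 ] in scene [279.9 244.3]
knob [0.5262 0.1353 0.079 ] in scene [316.8 241.2]
block [0.4601 0.3009 0.032 ] in scene [406.  285.6]
```

View pics/c1.png

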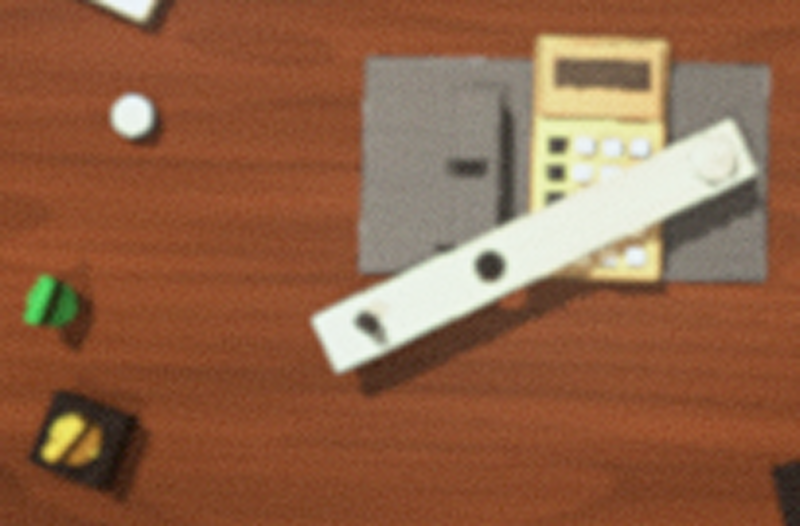

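The calculator lies under the bar, the slot is visible in the catch at crop pixel (467,167), and the knob is at (370,322). The brass wing is at (72,440). I'll go to the knob first, turning the tool on the way.

```bash
python3 -m inch '[0,0,0,0.125,0,0,0,0.125,0,0,0,0.125,0,0,0,0.125,0,0,0,0.125]' 1 30
python3 -m inch '[0,0,0,0.115,0,0,0,0,0,0,0,0,0,0,0,0,0,0,0,0]'
python3 - <<'E'
from h import *
i=eyes.camera_info("top")
def cp(u,v): return 125+u/3.9,140+v/3.9
for n,u,v,z in [("slot",467,167,.044),("hole",490,266,.051),("piv",715,161,.055),("knobtop",367,320,.079),("screw collar",72,440,.04)]: print(n,px2w(i,*cp(u,v),z).round(4))
print(tool([.526,.135,.24]),tool([.40,.30,.24])); s=get_state(); print(rot(s["orientation"]).as_matrix().round(3), s["joint_pos"].round(2))
E
```

```text
clock: 0.52
tcp_pos: [0.2146, 0.5331, 0.2418]
orientation: [-0.0, 0.486, 0.874, -0.001]
wrist_force: [-0.5, 0.2, 0.4]
finger_gap: 0.0859
grip_force: 0.0
clock: 0.93
tcp_pos: [0.2147, 0.5333, 0.2421]
orientation: [-0.0, 0.532, 0.847, -0.0]
wrist_force: [-0.0, 0.5, -0.2]
finger_gap: 0.0852
grip_force: 0.0
slot [0.6188 0.0854 0.044 ]
hole [0.5619 0.0702 0.051 ]
piv [ 0.6242 -0.0553  0.055 ]
knobtop [0.5282 0.1352 0.079 ]
screw collar [0.4582 0.3043 0.04  ]
[-49.41  10.7    0.22] [-29.07   6.53   0.22]
[[-0.435  0.9   -0.   ]
 [ 0.9    0.435 -0.   ]
 [-0.    -0.    -1.   ]] [1.05 0.31 0.05 1.3  0.   2.17]
```

```bash
python3 -m inch '[-3.0,0.65,0,0,-3.0,0.65,0,0,-3.0,0.65,0,0,-3.0,0.65,0,0,-3.0,0.65,0,0]' 0 30
python3 -m inch '[-3.0,0.65,0,0,-3.0,0.65,0,0,-3.0,0.65,0,0,-3.0,0.65,0,0,0,0,0,0]'
python3 - <<'E'
from h import *
i=eyes.camera_info("wrist"); a=eyes.read_camera("wrist"); cv2.imwrite("pics/w1.png",a[:,:,::-1]); np.save("w1.npy",i)
for p in ([.46,.304,.055],[.528,.135,.079],[.6188,.0854,.044],[.562,.07,.051]): print(w2px(i,p).round(0))
print(tool([.528,.135,.24]))
E
```

```text
clock: 1.35
tcp_pos: [0.3096, 0.4112, 0.2423]
orientation: [0.0, 0.531, 0.847, 0.0]
wrist_force: [1.1, 0.5, 0.2]
finger_gap: 0.0429
grip_force: 0.0
clock: 1.77
tcp_pos: [0.3873, 0.3121, 0.2424]
orientation: [0.001, 0.534, 0.845, -0.0]
wrist_force: [0.1, 0.1, -0.2]
finger_gap: 0.0428
grip_force: 0.0
[339. 226.]
[323. 399.]
[366. 430.]
[319. 429.]
[-22.23   5.14   0.24]
```

View pics/w1.png

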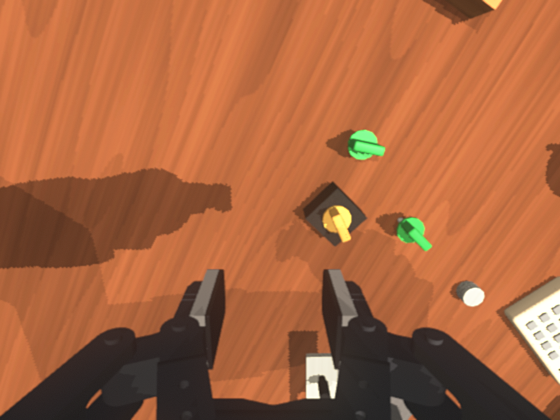

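The wrist view shows the brass collar near (337,218), the green decoys, and the bar's end with the knob at (322,380). Next I move above the knob.

```bash
python3 -m inch '[-3.2,0.74,0,0,-3.2,0.74,0,0,-3.2,0.74,0,0,-3.2,0.74,0,0,-3.2,0.74,0,0]'
python3 -m inch '[-3.2,0.74,0,0,-3.0,0.7,0,0,0,0,3.0,0,0,0,3.0,0,0,0,3,0]'
python3 -m inch '[0,0,3,0,0,0,1,0,0,0,0,0,0,0,0,0,0,0,0,0]'
python3 - <<'E'
from h import *
i=eyes.camera_info("wrist"); a=eyes.read_camera("wrist"); cv2.imwrite("pics/w2.png",a[:,:,::-1])
for p in ([.528,.135,.079],[.528,.135,.051],[.6188,.0854,.044],[.562,.07,.051]): print(w2px(i,p).round(0))
print(tool([.528,.135,.067]))
E
```

```text
clock: 2.23
tcp_pos: [0.4874, 0.1871, 0.2425]
orientation: [-0.0, 0.531, 0.847, 0.0]
wrist_force: [0.5, 0.6, -0.9]
finger_gap: 0.0426
grip_force: 0.0
clock: 2.65
tcp_pos: [0.5276, 0.138, 0.1517]
orientation: [0.001, 0.532, 0.847, 0.001]
wrist_force: [0.1, -0.0, -1.0]
finger_gap: 0.0426
grip_force: 0.0
clock: 3.07
tcp_pos: [0.5283, 0.1382, 0.1142]
orientation: [0.001, 0.532, 0.847, 0.001]
wrist_force: [-0.2, 0.0, 0.9]
finger_gap: 0.0424
grip_force: 0.0
[270. 265.]
[271. 244.]
[360. 354.]
[275. 348.]
[-0.25 -0.2   4.75]
```

View pics/w2.png

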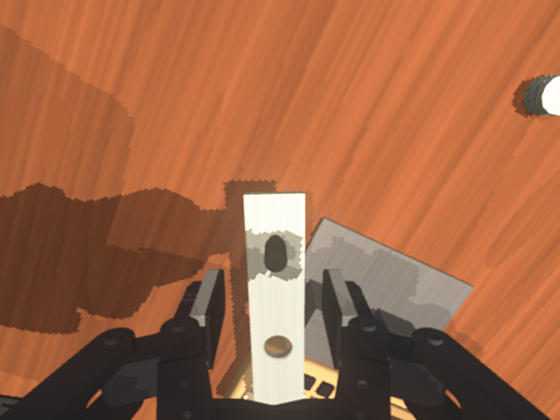

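The bar lies centred between the fingers, with the knob at (275,255) and the hole at (277,346), both within a few pixels of prediction. I descend and grip the knob.

```bash
python3 -m inch '[-0.25,-0.1,1.5,0,0,0,1.5,0,0,0,1.2,0,0,0,0.5,0,0,0,0,0]'
python3 -m inch '[0,0,0,0,0,0,0,0,0,0,0,0,0,0,0,0,0,0,0,0]' -1 25
python3 - <<'E'
from h import *
s=get_state(); p=s["tcp_pos"]; piv=np.array([.6242,-.0553])
v=p[:2]-piv; print(np.hypot(*v), np.arctan2(-v[0],v[1]), tool([.6188,.0854,.067]), rot(s["orientation"]).as_matrix().round(3))
E
```

```text
clock: 3.53
tcp_pos: [0.5272, 0.135, 0.0655]
orientation: [0.0, 0.532, 0.847, 0.0]
wrist_force: [-0.1, -0.0, -0.7]
finger_gap: 0.0427
grip_force: 0.0
clock: 3.95
tcp_pos: [0.5282, 0.1351, 0.0666]
orientation: [0.001, 0.532, 0.847, 0.001]
wrist_force: [-0.3, 0.4, 5.3]
finger_gap: 0.011
grip_force: 24.6
0.21321293915748876 0.46690851092944596 [-8.4   6.01 -0.02] [[-0.433  0.901  0.003]
 [ 0.901  0.433  0.   ]
 [-0.001  0.003 -1.   ]]
```

```bash
python3 -m inch '[0,0.92,0,0.043,0,0.92,0,0.043,0,0.92,0,0.043,0,0.92,0,0.043,0,0.92,0,0.043]'
python3 -m inch '[0,0.92,0,0.043,0,0.92,0,0.043,0,0.92,0,0.043,0,0.92,0,0.043,0,0.92,0,0.043]'
python3 -m inch '[0,0,0,0,0,0,0,0,0,0,0,0,0,0,0,0,0,0,0,0]'
python3 - <<'E'
from h import *
s=get_state(); p=s["tcp_pos"]; piv=np.array([.6242,-.0553])
v=p[:2]-piv; print(np.hypot(*v), np.arctan2(-v[0],v[1]), tool([.616,.1595,.067]), rot(s["orientation"]).as_matrix().round(3))
i=eyes.camera_info("top"); a=eyes.read_camera("top")[140:275,125:330,::-1]
cv2.imwrite("pics/t2.png",a)
E
```

```text
clock: 4.37
tcp_pos: [0.5712, 0.152, 0.0666]
orientation: [0.0, 0.621, 0.784, 0.001]
wrist_force: [-0.6, 1.2, 6.5]
finger_gap: 0.0108
grip_force: 24.6
clock: 4.78
tcp_pos: [0.6167, 0.1592, 0.0666]
orientation: [-0.0, 0.701, 0.713, 0.002]
wrist_force: [-0.8, 3.6, 5.2]
finger_gap: 0.0108
grip_force: 24.6
clock: 5.2
tcp_pos: [0.6162, 0.1592, 0.0667]
orientation: [-0.0, 0.7, 0.714, 0.002]
wrist_force: [1.0, 4.7, 5.4]
finger_gap: 0.0109
grip_force: 25.1
0.21462153427133213 0.03732968724698571 [ 0.03 -0.02 -0.03] [[-0.02   1.     0.002]
 [ 1.     0.02   0.002]
 [ 0.002  0.002 -1.   ]]
```

```bash
python3 -m inch '[0,0,0,0,0,0,0,0,0,0,0,0,0,0,-1.5,0,0,0,-2.5,0]' 0 25
python3 -m inch '[-2.0,0,-2.5,0,-3,0,-2,0,-3,0,-1,0,-2.0,0,0,0,0,0,0,0]'
python3 - <<'E'
from h import *
i=eyes.camera_info("wrist"); a=eyes.read_camera("wrist")
h=[.6242-.14*np.sin(.037),-.0553+.14*np.cos(.037),.051]; u,v=w2px(i,h); print(u,v,i["xyz"])
x0,y0=int(u)-60,int(v)-45; print(x0,y0)
cv2.imwrite("pics/w3.png",cv2.resize(a[y0:y0+90,x0:x0+120,::-1],None,fx=6,fy=6,interpolation=cv2.INTER_CUBIC))
E
```

```text
clock: 5.67
tcp_pos: [0.6127, 0.1572, 0.102]
orientation: [-0.002, 0.701, 0.713, -0.003]
wrist_force: [0.2, 0.3, -0.2]
finger_gap: 0.0429
grip_force: 0.0
clock: 6.08
tcp_pos: [0.6179, 0.0539, 0.1612]
orientation: [0.001, 0.702, 0.712, -0.0]
wrist_force: [-0.6, -0.3, -0.5]
finger_gap: 0.0429
grip_force: 0.0
275.20998887924765 170.47254288626257 [0.61677578 0.13418911 0.29258833]
215 125
```

View pics/w3.png

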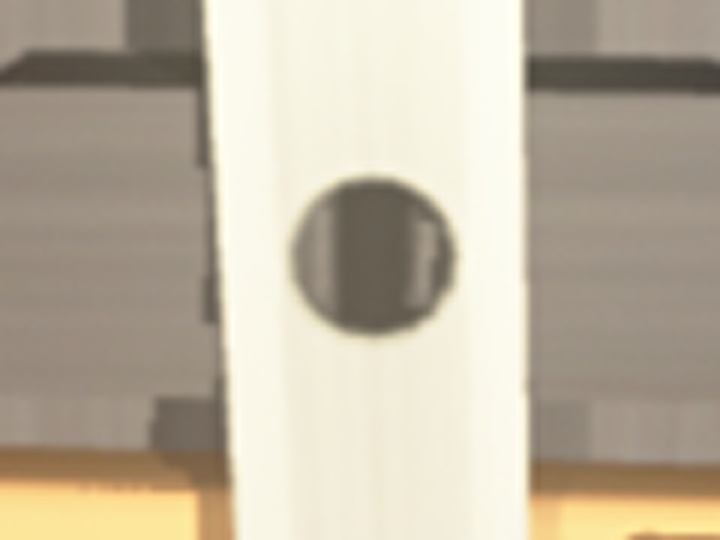

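Through the bar hole (centre at crop (374,257)) the slot shows from 335 to 408, centred at 371, so the two are aligned to about 0.3 mm. Next is the screw.

```bash
python3 - <<'E'
from h import *
i=eyes.camera_info("wrist"); print("hole",px2w(i,215+374/6,125+257/6,.051).round(4),"slot",px2w(i,215+371/6,125+257/6,.044).round(4),get_state()["joint_pos"].round(2))
E
python3 -m inch '[2.74,-1.92,0,0,2.74,-1.92,0,0,2.74,-1.92,0,0,2.74,-1.92,0,0,2.74,-1.92,0,0]'
python3 -m inch '[2.74,-1.92,0,0,2.74,-1.92,0,0,2.74,-1.92,0,0,0,0,0,0,0,0,0,0]'
python3 - <<'E'
from h import *
i=eyes.camera_info("wrist"); a=eyes.read_camera("wrist"); print(get_state()["tcp_pos"],get_state()["joint_pos"].round(2))
u,v=w2px(i,[.459,.304,.036]); print(u,v,i["xyz"]); np.save("w4.npy",i,allow_pickle=True)
x0,y0=int(u)-80,int(v)-60; print(x0,y0)
cv2.imwrite("pics/w4.png",cv2.resize(a[y0:y0+120,x0:x0+160,::-1],None,fx=5,fy=5,interpolation=cv2.INTER_CUBIC))
E
```

```text
hole [0.6196 0.0886 0.051 ] slot [0.6194 0.0872 0.044 ] [-0.04  0.43  0.02  1.16 -0.    1.52]
clock: 6.55
tcp_pos: [0.5169, 0.1948, 0.1594]
orientation: [-0.001, 0.701, 0.714, -0.001]
wrist_force: [-0.7, 2.2, -0.1]
finger_gap: 0.0425
grip_force: 0.0
clock: 6.97
tcp_pos: [0.4577, 0.2762, 0.1598]
orientation: [-0.0, 0.699, 0.715, -0.001]
wrist_force: [0.6, -0.3, -0.5]
finger_gap: 0.0426
grip_force: 0.0
[0.45875676 0.27524221 0.1597974 ] [ 0.39  0.28 -0.21  1.08 -0.    1.94]
276.1452940586183 170.88139586722534 [0.45622084 0.35632959 0.29125237]
196 110
```

View pics/w4.png

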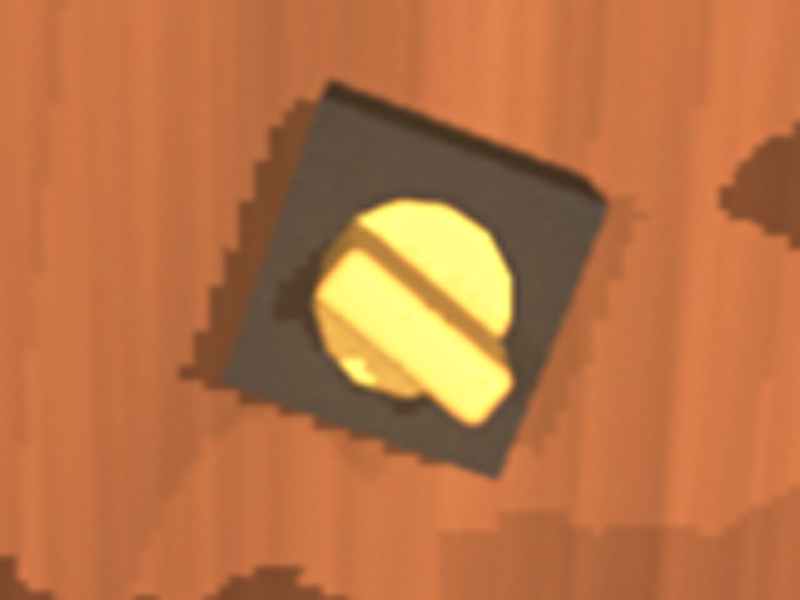

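The brass wing's top face has crop corners (355,250), (512,380), (475,425), (315,300), and the collar is centred at about (415,298).

Run:
```python
from h import *
i=eyes.camera_info("wrist")
f=lambda u,v,z: px2w(i,196+u/5,110+v/5,z)
c=[f(u,v,.062) for u,v in((355,250),(512,380),(475,425),(315,300))]
print("wing ctr",np.mean(c,0),"len",np.linalg.norm(c[1]-c[0]),np.linalg.norm(c[2]-c[3]))
d=c[1]-c[0]+c[2]-c[3]; print("wing ang",np.arctan2(d[1],d[0]))
print("collar",f(415,298,.036), "block", np.mean([f(*p,.032) for p in((330,98),(607,205),(497,477),(225,380))],0))
t=get_state()["orientation"]; m=rot(t).as_matrix(); print("tool x ang",np.arctan2(m[1,0],m[0,0]), tool(np.mean(c,0)))
```

```text
wing ctr [0.46185768 0.30382223 0.062     ] len 0.026558602959593457 0.026667422187831403
wing ang -0.6651844792124606
collar [0.46220946 0.3040387  0.036     ] block [0.46221998 0.30384463 0.032     ]
tool x ang 1.5916037173769315 [2.86 0.38 9.78]
```

```bash
python3 -m inch '[1,2.7,0,-0.125,0,0,0,-0.125,0,0,0,-0.125,0,0,0,-0.125,0,0,0,-0.125]'
python3 -m inch '[0,0,0,-0.125,0,0,0,-0.125,0,0,0,-0.01,0,0,0,0,0,0,0,0]'
cat > scr.py <<'E'
from h import *
def brass(): 
    i=eyes.camera_info("wrist"); a=eyes.read_camera("wrist"); hsv=cv2.cvtColor(a,cv2.COLOR_RGB2HSV)
    m=cv2.inRange(hsv,(20,120,60),(34,255,255)); return i,a,m
def model(i,x,y,yaw,z0=.032):
    t=np.linspace(0,2*np.pi,60); L=[]
    for z in(0,.004): L.append(np.c_[.014*np.cos(t),.014*np.sin(t),0*t+z])
    m=np.zeros((420,560),np.uint8); w=np.array([[a*.014,b*.0045,z] for a in(-1,1) for b in(-1,1) for z in(.004,.030)])
    for P in(np.vstack(L),w):
        W=R.from_euler("z",yaw).apply(P)+[x,y,z0]; px=np.array([w2px(i,p) for p in W])
        cv2.fillPoly(m,[cv2.convexHull((px*16).astype(np.int32))],255,shift=4)
    return m
E
python3 - <<'E'
from scr import *
from scipy.optimize import minimize
i,a,m=brass(); n,l,st,c=cv2.connectedComponentsWithStats(m)
u,v=w2px(i,[.462,.304,.04]); k=1+np.argmin([np.hypot(*(q-[u,v]))+(s[4]<200)*1e3 for q,s in zip(c[1:],st[1:])]); M=(l==k)*255
M=cv2.morphologyEx(M.astype(np.uint8),cv2.MORPH_CLOSE,np.ones((5,5)))
g=lambda q: np.sum(cv2.GaussianBlur(model(i,*q),(0,0),1.5)/255.-cv2.GaussianBlur(M,(0,0),1.5)/255.)**0*np.sum((cv2.GaussianBlur(model(i,*q),(0,0),1.5)/255.-cv2.GaussianBlur(M,(0,0),1.5)/255.)**2)
r=minimize(g,[.462,.304,-.665],method="Nelder-Mead",options=dict(initial_simplex=[[.462,.304,-.665],[.465,.304,-.665],[.462,.307,-.665],[.462,.304,-.56]]))
print(st[k],r.x,r.fun)
s=get_state(); mm=rot(s["orientation"]).as_matrix(); print("tool x ang",np.arctan2(mm[1,0],mm[0,0]),s["tcp_pos"],"shift",tool([r.x[0],r.x[1],.05]))
E
```

```text
clock: 7.43
tcp_pos: [0.4874, 0.2838, 0.1597]
orientation: [-0.0, 0.445, 0.895, -0.0]
wrist_force: [-0.4, 0.6, -0.0]
finger_gap: 0.0425
grip_force: 0.0
clock: 7.85
tcp_pos: [0.487, 0.2842, 0.1601]
orientation: [-0.0, 0.33, 0.944, -0.0]
wrist_force: [0.6, 0.9, 0.4]
finger_gap: 0.0428
grip_force: 0.0
[268 144  26  42 440] [ 0.4618271   0.30757694 -0.70008411] 651.9423606305268
tool x ang 2.470566403255007 [0.48688997 0.28433998 0.16012541] shift [ 3.41  0.26 11.01]
```

```bash
cat > fit.py <<'E'
from scr import *
from scipy.optimize import minimize
i,a,_=brass(); np.save("a.npy",a); hsv=cv2.cvtColor(a,cv2.COLOR_RGB2HSV)
u,v=w2px(i,[.462,.304,.04]); x,y=int(u)-45,int(v)-40
B=lambda im: cv2.GaussianBlur(im,(0,0),1.5)/255.
for lo in((14,70,60),(17,90,60),(19,100,60)):
    M=cv2.inRange(hsv,lo,(36,255,255)); W=np.zeros_like(M); W[y:y+80,x:x+90]=255; M&=W
    M=cv2.morphologyEx(M,cv2.MORPH_CLOSE,np.ones((7,7)))
    g=lambda q: np.sum((B(model(i,*q))-B(M))**2)
    r=minimize(g,[.462,.304,-.665],method="Nelder-Mead",options=dict(initial_simplex=[[.462,.304,-.665],[.465,.304,-.665],[.462,.307,-.665],[.462,.304,-.56]]))
    print(lo,(M>0).sum(),(model(i,*r.x)>0).sum(),r.x,r.fun,tool([r.x[0],r.x[1],.05]))
cv2.imwrite("pics/w5.png",np.hstack([cv2.resize(q[y:y+80,x:x+90],None,fx=4,fy=4) for q in(a[:,:,::-1],cv2.cvtColor(M,cv2.COLOR_GRAY2BGR))]))
E
python3 fit.py
```

```text
(14, 70, 60) 3539 1455 [ 0.45695761  0.3090687  -0.66489435] 1770.497008842753 [ 3.87  0.07 11.02]
(17, 90, 60) 1436 1422 [ 0.46062787  0.3052339  -0.74099049] 23.13737793156478 [ 3.34 -0.   11.02]
(19, 100, 60) 1184 1408 [ 0.46077644  0.30567684 -0.68259378] 129.86874279123413 [ 3.36  0.04 11.02]
```

View pics/w5.png

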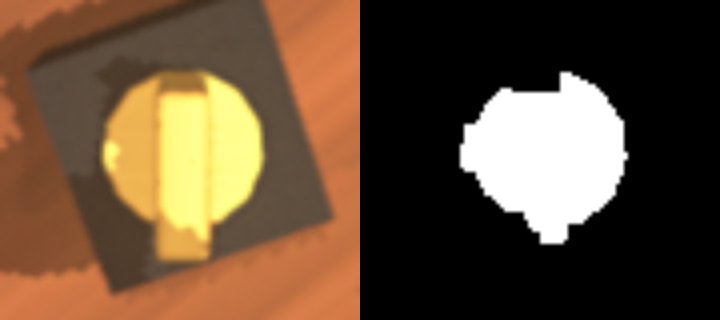

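The view confirms the wing is along the tool's x axis (vertical in the image). The mask fit puts the screw 3.35 cm ahead and 0.03 cm sideways in tool axes. Now I grasp it.

```bash
python3 -m inch '[1.7,0,2,0,1.65,0.03,2,0,0,0,2,0,0,0,2,0,0,0,0,0]'
python3 -m inch '[0,0,1.5,0,0,0,1.0,0,0,0,0.3,0,0,0,0,0,0,0,0,0]'
python3 - <<'E'
from h import *
i=eyes.camera_info("wrist"); print(get_state()["tcp_pos"],tool([.4606,.3052,.052]))
E
```

```text
clock: 8.37
tcp_pos: [0.4577, 0.3047, 0.0766]
orientation: [-0.002, 0.328, 0.945, -0.002]
wrist_force: [-0.8, -0.4, -1.2]
finger_gap: 0.0427
grip_force: 0.0
clock: 8.78
tcp_pos: [0.4609, 0.3058, 0.0529]
orientation: [0.0, 0.328, 0.945, 0.0]
wrist_force: [-0.1, -0.8, 0.5]
finger_gap: 0.0427
grip_force: 0.0
[0.46085355 0.30580263 0.05289505] [-0.02 -0.06  0.09]
```

```bash
python3 -m inch '[0,0,0,0,0,0,0,0,0,0,0,0,0,0,0,0,0,0,0,0]' -1 40
python3 -m inch '[0,0,-0.5,0,0,0,-1.5,0,0,0,-2.5,0,0,0,-2.5,0,0,0,0,0]'
python3 - <<'E'
from h import *
s=get_state();print(s["finger_gap"],s["grip_force"],s["tcp_pos"],s["wrist_force"],s["joint_pos"].round(2),tool([.619,.0886,.12]))
a=eyes.read_camera("scene"); u,v=w2px(eyes.camera_info("scene"),s["tcp_pos"]); x,y=int(u)-70,int(v)-40
cv2.imwrite("pics/s2.png",cv2.resize(a[y:y+100,x:x+140,::-1],None,fx=5,fy=5))
E
```

```text
clock: 9.2
tcp_pos: [0.4611, 0.306, 0.0532]
orientation: [0.001, 0.328, 0.945, 0.001]
wrist_force: [0.4, -0.5, 4.2]
finger_gap: 0.0079
grip_force: 41.6
clock: 9.62
tcp_pos: [0.4629, 0.307, 0.1271]
orientation: [0.002, 0.328, 0.945, 0.002]
wrist_force: [1.4, 1.2, -0.8]
finger_gap: 0.0078
grip_force: 40.9
0.007774339339183995 40.908620953559875 [0.46285026 0.30696081 0.12706476] [ 1.41828077  1.15709539 -0.81624628] [ 0.44  0.33 -0.22  1.01  0.    1.11] [-25.78  -7.48   0.74]
```

```bash
python3 -m inch '[0,0,-0.5,0.125,0,0,-0.5,0.125,0,0,0,0.125,0,0,0,0.125,0,0,0,0.125]'
python3 -m inch '[0,0,0,0.125,0,0,0,0.125,0,0,0,0,-2.7,1.8,0,0,-2.7,1.8,0,0]'
python3 -m inch '[-2.8,1.9,0,0,-2.8,1.9,0,0,-2.8,1.9,0,0,-2.8,1.9,0,0,-2.8,1.9,0,0]'
python3 -m inch '[-2.8,1.9,0,0,0,0,0,0,0,0,0,0,0,0,0,0,0,0,0,0]'
python3 - <<'E'
from h import *
s=get_state();m=rot(s["orientation"]).as_matrix();print(s["tcp_pos"],tool([.619,.0886,.10]),np.arctan2(m[1,0],m[0,0]),m[:,2],s["joint_pos"].round(2))
E
```

```text
clock: 10.08
tcp_pos: [0.4597, 0.3054, 0.1312]
orientation: [-0.0, 0.605, 0.796, -0.001]
wrist_force: [-0.1, 0.1, 0.2]
finger_gap: 0.0083
grip_force: 40.9
clock: 10.5
tcp_pos: [0.4969, 0.2532, 0.1314]
orientation: [-0.0, 0.694, 0.72, -0.001]
wrist_force: [1.1, 0.2, -0.1]
finger_gap: 0.0081
grip_force: 40.9
clock: 10.92
tcp_pos: [0.597, 0.114, 0.1314]
orientation: [-0.001, 0.696, 0.718, -0.0]
wrist_force: [0.1, 0.3, -1.0]
finger_gap: 0.0077
grip_force: 40.9
clock: 11.33
tcp_pos: [0.6155, 0.0889, 0.1317]
orientation: [-0.001, 0.696, 0.718, -0.0]
wrist_force: [0.2, -0.0, 0.1]
finger_gap: 0.0079
grip_force: 40.9
[0.61546161 0.08894982 0.13170435] [-0.05  0.36  3.17] 1.6012184179189473 [-1.77414608e-03  3.33118615e-04 -9.99998371e-01] [ 0.01  0.45 -0.02  1.1   0.    1.55]
```

```bash
python3 -m inch '[-0.05,0.36,1,0,0,0,1,0,0,0,0.7,0,0,0,0,0,0,0,0,0]'
python3 - <<'E'
from h import *
s=get_state();print(s["tcp_pos"],tool([.619,.0886,.10]),s["wrist_force"])
ims=[]
for n in("scene","wrist"):
    i=eyes.camera_info(n);a=eyes.read_camera(n); u,v=w2px(i,[.619,.0886,.06]); print(n,u,v)
    x,y=int(u)-40,int(v)-45; y=min(y,330); print(x,y); ims.append(cv2.resize(a[y:y+90,x:x+80,::-1],(400,450),interpolation=cv2.INTER_CUBIC))
cv2.imwrite("pics/s3.png",np.hstack(ims))
E
```

```text
clock: 11.75
tcp_pos: [0.6192, 0.0881, 0.1041]
orientation: [-0.001, 0.697, 0.717, -0.001]
wrist_force: [-0.1, 0.1, -0.8]
finger_gap: 0.0076
grip_force: 40.9
[0.61919386 0.08805909 0.10410136] [ 0.05 -0.02  0.41] [-0.05428725  0.06656155 -0.76158834]
scene 264.8875643793919 261.0187894076471
224 216
wrist 271.8491553505986 251.16502399667647
231 206
```

View pics/s3.png

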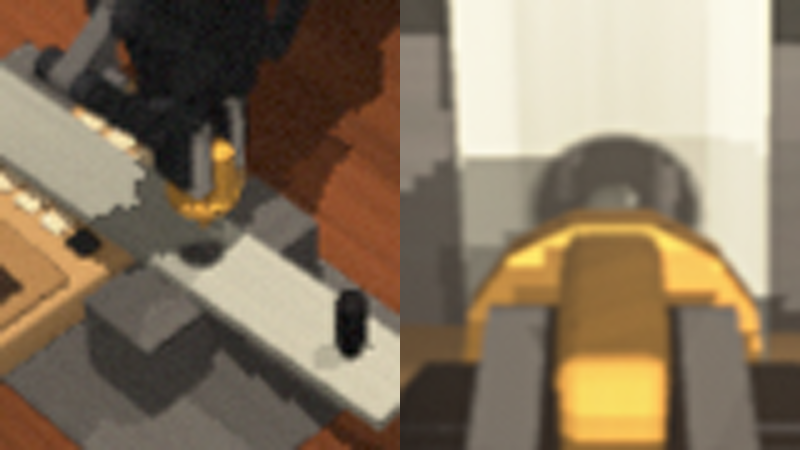

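The screw hangs over the hole: the hole spans 537–700 (centre 619) and the collar is centred at 616, with its front edge at row 213. The pin tip shows at (628,195). I'll check the in-line direction numerically.

Run:
```python
from h import *
i=eyes.camera_info("wrist"); t=get_state()["tcp_pos"]; zo=t[2]-.021
f=lambda u,v,z: px2w(i,231+(u-400)/5,206+v/5,z).round(4)
print("hole far edge, ctr:",f(619,135,.051)-[0,.009,0])
print("collar front (top edge of rim)",f(616,213,zo+.004)-[0,.014,0],f(616,213,zo)-[0,.014,0])
print("pin tip ctr", f(628,197,zo-.019)-[0,.008,0], "hole x",f(537,195,.051),f(700,195,.051),"collar x",f(470,310,zo+.004),f(762,310,zo+.004))
print(t)
```

```text
hole far edge, ctr: [0.6209 0.0862 0.051 ]
collar front (top edge of rim) [0.6203 0.0883 0.0883] [0.6203 0.0865 0.0843]
pin tip ctr [0.6218 0.086  0.0653] hole x [0.6119 0.0878 0.051 ] [0.6301 0.0883 0.051 ] collar x [0.6072 0.0923 0.0883] [0.6338 0.0931 0.0883]
[0.62020003 0.08785721 0.10530313]
```

```bash
python3 -m inch '[0,0,0.3,0,0,0,0.25,0,0,0,0.2,0,0,0,0.2,0,0,0,0.1,0]'
python3 -m inch '[0,0,0.1,0,0,0,0.1,0,0,0,0.1,0,0,0,0.1,0,0,0,0,0]'
```

```text
clock: 12.27
tcp_pos: [0.6201, 0.0876, 0.0944]
orientation: [-0.0, 0.697, 0.717, -0.0]
wrist_force: [-0.4, -0.0, -0.5]
finger_gap: 0.0079
grip_force: 40.9
clock: 12.68
tcp_pos: [0.6202, 0.0876, 0.0906]
orientation: [-0.0, 0.697, 0.717, -0.0]
wrist_force: [-0.3, 0.7, -1.6]
finger_gap: 0.0078
grip_force: 40.9
```

```bash
python3 -m inch '[0,0,0.1,0,0,0,0.1,0,0,0,0.1,0,0,0,0.05,0,0,0,0,0]'
python3 -m inch '[0,0,0.1,0,0,0,0.05,0,0,0,0.05,0,0,0,0,0,0,0,0,0]'
```

```text
clock: 13.1
tcp_pos: [0.6201, 0.0877, 0.0871]
orientation: [-0.0, 0.697, 0.717, -0.0]
wrist_force: [0.1, 0.4, -0.9]
finger_gap: 0.0078
grip_force: 40.9
clock: 13.52
tcp_pos: [0.6202, 0.0877, 0.0853]
orientation: [-0.0, 0.697, 0.717, 0.0]
wrist_force: [1.8, -0.0, -1.0]
finger_gap: 0.0077
grip_force: 40.9
```

There is no resistance below 66 mm, so the pin is entering the slot. I continue gently.

```bash
python3 -m inch '[0,0,0.1,0,0,0,0.1,0,0,0,0.1,0,0,0,0.1,0,0,0,0,0]'
python3 -m inch '[0,0,0.1,0,0,0,0.1,0,0,0,0.1,0,0,0,0,0,0,0,0,0]'
```

```text
clock: 13.93
tcp_pos: [0.6201, 0.0876, 0.081]
orientation: [-0.0, 0.697, 0.717, -0.0]
wrist_force: [-0.1, -0.1, -0.7]
finger_gap: 0.008
grip_force: 40.9
clock: 14.35
tcp_pos: [0.6202, 0.0877, 0.0782]
orientation: [-0.0, 0.697, 0.717, -0.0]
wrist_force: [-0.5, -0.4, -0.9]
finger_gap: 0.0082
grip_force: 40.9
```

```bash
python3 -m inch '[0,0,0.1,0,0,0,0.1,0,0,0,0.1,0,0,0,0,0,0,0,0,0]'
python3 -m inch '[0,0,0.1,0,0,0,0.1,0,0,0,0.0,0,0,0,0,0,0,0,0,0]'
```

```text
clock: 14.77
tcp_pos: [0.6202, 0.0877, 0.0752]
orientation: [-0.0, 0.697, 0.717, -0.0]
wrist_force: [-0.9, 0.2, -0.2]
finger_gap: 0.0082
grip_force: 40.9
clock: 15.18
tcp_pos: [0.6202, 0.0876, 0.0733]
orientation: [-0.0, 0.697, 0.717, -0.0]
wrist_force: [-0.2, -0.2, -1.6]
finger_gap: 0.0082
grip_force: 40.9
```

Only about 1.3 mm is left.

```bash
python3 -m inch '[0,0,0.05,0,0,0,0.05,0,0,0,0,0,0,0,0,0,0,0,0,0]'
python3 -m inch '[0,0,0.03,0,0,0,0.03,0,0,0,0,0,0,0,0,0,0,0,0,0]'
```

```text
clock: 15.6
tcp_pos: [0.6203, 0.0876, 0.0723]
orientation: [-0.0, 0.697, 0.717, 0.0]
wrist_force: [0.1, -0.6, -0.4]
finger_gap: 0.0079
grip_force: 40.9
clock: 16.02
tcp_pos: [0.6206, 0.0876, 0.0722]
orientation: [0.0, 0.697, 0.717, 0.0]
wrist_force: [-0.7, -0.6, 3.9]
finger_gap: 0.0078
grip_force: 41.4
```

The collar is seated: 4 N upward at an origin height of about 51 mm. Now the quarter turn.

```bash
python3 -m inch '[0,0,-0.03,-0.12,0,0,0,-0.12,0,0,0,-0.12,0,0,0,-0.12,0,0,0,0]'
python3 -m inch '[0,0,0,-0.12,0,0,0,-0.12,0,0,0,-0.12,0,0,0,-0.12,0,0,0,-0.12]'
python3 -m inch '[0,0,0,-0.12,0,0,0,-0.12,0,0,0,-0.12,0,0,0,-0.12,0,0,0,0]'
```

```text
clock: 16.43
tcp_pos: [0.6206, 0.0877, 0.0721]
orientation: [0.0, 0.505, 0.863, 0.0]
wrist_force: [1.0, 0.2, 2.2]
finger_gap: 0.008
grip_force: 41.3
clock: 16.85
tcp_pos: [0.6205, 0.0878, 0.0722]
orientation: [0.0, 0.228, 0.974, 0.0]
wrist_force: [0.8, -0.4, 2.7]
finger_gap: 0.0081
grip_force: 41.3
clock: 17.27
tcp_pos: [0.6204, 0.0878, 0.0722]
orientation: [0.0, -0.009, 1.0, 0.0]
wrist_force: [0.5, 0.5, 3.0]
finger_gap: 0.0083
grip_force: 41.3
```

```bash
python3 -m inch '[0,0,0,0,0,0,0,0,0,0,0,0,0,0,0,0,0,0,0,0]' -0.4
python3 -m inch '[0,0,-1,0,0,0,-2,0,0,0,-3,0,0,0,-3,0,0,0,-3,0]'
python3 -m inch '[-3,0,-2,0,0,0,0,0,0,0,0,0,0,0,0,0,0,0,0,0]'
python3 - <<'E'
from h import *
print(get_state()["tcp_pos"]); ims=[]
for n in("scene","wrist"):
    i=eyes.camera_info(n);a=eyes.read_camera(n); u,v=w2px(i,[.619,.0876,.06]); print(n,u,v)
    x,y=int(u)-50,int(v)-55; y=min(y,310); ims.append(cv2.resize(a[y:y+110,x:x+100,::-1],(400,440),interpolation=cv2.INTER_CUBIC))
cv2.imwrite("pics/s4.png",np.hstack(ims))
E
```

```text
clock: 17.68
tcp_pos: [0.6201, 0.0877, 0.0718]
orientation: [-0.0, -0.008, 1.0, 0.0]
wrist_force: [0.4, 0.3, -0.3]
finger_gap: 0.0258
grip_force: 0.0
clock: 18.1
tcp_pos: [0.6199, 0.0877, 0.1939]
orientation: [-0.0, -0.008, 1.0, 0.0]
wrist_force: [0.9, -0.1, 0.7]
finger_gap: 0.0252
grip_force: 0.0
clock: 18.52
tcp_pos: [0.6489, 0.0882, 0.2108]
orientation: [-0.001, -0.009, 1.0, 0.0]
wrist_force: [-0.9, -0.2, -0.2]
finger_gap: 0.0257
grip_force: 0.0
[0.64887319 0.0881584  0.21079565]
scene 264.5218689073104 260.74025006519656
wrist 273.8956299179114 162.93966015908313
```

View pics/s4.png

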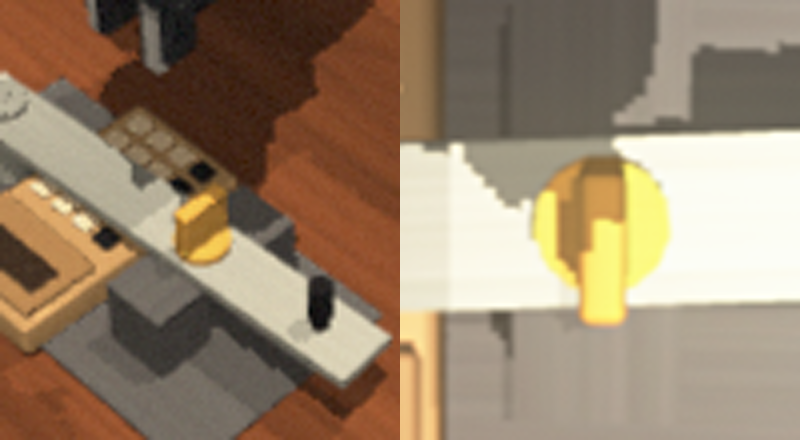

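The collar sits flush on the bar at (600,225), the wing lies across the bar, and the gripper is clear. Handing in.

```bash
python3 -c "
from workcell import env; print(env.hand_in())"
```

```text
the job is handed in; nothing more can be done
None
```

I handed the job in at about 19 s: the bar is over the slot, the thumbscrew sits flush on it, turned a quarter to lock and released, and no verdict came back.

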